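# Pry open the brake spares box and refill it with bushings

## Robot

A 7-joint arm with a two-finger parallel gripper is mounted at the origin on the work surface. World frame = base frame: x ahead of the robot, y to its left, z up, the work surface at z = 0. Lengths are in m, angles in rad, forces in N, time in s.
With the tool pointing down it reaches from about 0.4 to 0.925 m from the base axis. Payload 4.1 kg.
Tool frame: the origin (TCP) lies at the very end of the fingers, on their centre line; the grasp point (between the pads) lies 19 mm behind it (robot.pinch_z is the distance from the TCP to the grasp point, in m); z points along the fingers, y is the line along which they close (so a half turn about z gives the same grasp; the last joint's range is limited). The gripper opens to 85 mm and grips with 20 to 120 N. Pads are 22 mm wide; open, the fingers measure 114 mm over their backs; the gripper's body (76 mm by 85 mm) begins 54 mm behind the grasp point. The pads swing forward as they close: fully open they stand 13 mm farther back than shut.
Start: joints at [-1.322, 0.398, 0.045, 1.537, -0.019, 1.207, -0.051], TCP at [0.222, 0.611, 0.231] pointing down, gripper open.
Joint ranges: [-2.82, 2.82], [-0.49, 2.23], [-1.37, 1.46], [0, 2.46], [-1.36, 4.5], [0.23, 2], [-2.94, 2.94]. Speed limits (rad/s): [2.57, 2.57, 3.14, 3.14, 3.14, 3.14, 3.14].

## Interface

Orientations are given as a 3x3 rotation matrix whose columns are the frame's x, y, z axes.
In Python, from plant import robot gives the robot as it stands.
- The arm moves only by the shell command python3 -m inch 'ROWS' [FORCE]. ROWS is JSON, a list of rows, each a list of 7 numbers: the turn, a rotation vector about the tool's x, y, z in degrees, then the shift along the tool's x, y, z in mm, then the closure, from 0 (fully open) to 1 (shut). In form: [[ax, ay, az, x, y, z, grip], ...]. A call has exactly 5 rows; each row shifts and turns the commanded pose from where the row before left it, along the tool's axes as they then stand; what a row does not reach is not made up. A row lasts 1/12 s, in which the tool goes at most 41.7 mm and 7.16 degrees, less where a joint would pass 70% of its speed; a pose out of reach is approached as far as the arm can. A call is refused whole if a number of a shift passes 41.7 or a number of a turn 7.16, either way. A call with a gripper value outside its range is refused whole. The fingers move at their own pace and stop on an object; FORCE is the grip in N (left out, the last holds). Time passes only in rows, so rows that do not move let the fingers close, or fill a call up. It gives the time, the measured TCP pose, the force, the opening and the grip force at its end, in the units of the state.
- robot.read_state(): the state, without advancing time (a new reading comes with each control period).
- robot.capture(name): name is "scene" or "top" or "wrist"; returns the picture (420x560x3 uint8, blue, green, red); there is no depth.
- robot.camera_model(name): a dict with "vfov" (degrees; the focal length in pixels is half the picture's height over the tangent of half this angle, whatever the lens; pixels are square), "cx", "cy" (the principal point, pixels), "position" and "attitude" of the camera in the world. Camera axes: x right, y up, looking along -z (the intrinsics and any distortion apply to the point x, -y, -z); pixel columns grow to the right and rows downward; lengths in m; the calibration is good to about 2 mm. A picture is of the moment at which its call begins: read the wrist's pose just before it. camera_model takes no time and is no camera call; for the wrist camera it gives the pose at the moment of the call.
- robot.close_job(): hands the job in; it is judged then, once.
The state is a dict: "time": time; "joint_pos": joint angles; "dq": joint speeds; "tau": joint torques, N m; "tool_pos": TCP position; "orientation": TCP orientation; "force": force on the tool from outside, world axes, zero at the start; "moment": the same for the moment, N m; "width": finger opening in m; "finger_force": force on a finger pad.
Only numpy, scipy, OpenCV 4.12 (cv2) and the standard library are available. Lean on these libraries where they do the work, as an engineer would, in place of code of your own. Each camera call takes 0.05 s, during which the arm holds its last target. There are 200 camera calls.

## Task

Use the pry blade, never the gripper itself, to lever up the flush steel lid of the spares box through the slot in its front wall, and swing the lid up with the blade until it stands fully open, upright or leaning back. Then lay the blade down flat on the rubber mat. Last, pour all six steel bushings from the parts scoop into the open box, and stand the scoop upright on the bench top clear of the box and the mat, leaving the torque wrench, footrest plate and feeler gauges where they are.

Things in the scene. Friction and masses are not known exactly. Their poses are not given: they have to be found in the camera images.
- case: grey painted steel spares box screwed to the bench (it cannot move), 130 (x) x 150 (y) x 60 mm high, open-topped inside under its lid, walls and floor 6 mm thick. Origin: centre of its underside; -x is its front (towards the robot at yaw 0), z up. Two small screw-down ears stick out at the back (+x).
- lid (a joint): opening angle of the flat steel lid (130 x 150 x 6 mm, 0.15 kg, lies on top of the walls flush with their outer faces), hinged along the back (+x) top edge of the box. 0 closed, 1.57 upright, stop at 1.85 (leaning back). Stiff hinge: it stays where it is left; about 2.5 N up at the front edge moves it.
- lid_edge (a point): middle of the lid's front lower edge, 130 mm from the hinge line; moves with the lid. Axes are the lid's: x from front edge to hinge, z out of its upper face.
- lid_hinge (a point): middle of the hinge line, at the back top edge of the box, 60 mm above the bench. The hinge runs along the box's y axis.
- slot (a point): centre of the pry slot, on the outer face of the box's front wall: 70 mm wide (box y), 16 mm high (44 to 60 mm above the bench), straight below the lid's front edge, going through the 6 mm wall into the box. A steel sill as wide as the slot sticks out 16 mm in front, its top at 44 mm; it shows from above. Axes are the box's: x points into the box.
- mat: flat dark rubber mat fixed on the bench, 270 (x) x 130 (y) x 4 mm thick; origin: centre of its underside.
- pry: pry blade, 0.14 kg: dark wooden handle 100 mm long (x), 22 wide (y), 24 high (z), from whose front end a flat steel blade 22 mm wide and 4 mm thick (2.5 mm at the tip) goes 95 mm further in +x, at 12 mm height. Lies on the mat, z up. Origin: centre of the handle's underside; +x points to the blade tip, 145 mm away.
- pry_tip (a point): tip of the pry blade, 145 mm ahead of the handle's middle.
- pry_handle (a point): middle of the pry blade's handle, 12 mm above its underside.
- scoop: aluminium parts scoop, 112 long (x) x 76 wide (y), 0.22 kg: floor 4 mm thick, side walls 36 mm and back wall 40 mm high, no front wall; at the mouth (-x end) the floor ramps up to a lip at x = -62, z = 13 mm. Pieces slide out when it is tipped mouth-down by 60 to 75 degrees. Origin: on its underside below the grip knob, which a strap from the back wall carries; z up.
- scoop_knob (a point): grip point of the scoop: a square upright wooden knob, 24 x 24 mm, from 70 to 112 mm above the scoop's underside, nothing above it; this point is at 92 mm.
- bush0: one of six plain steel bushings (all alike), a 22 mm diameter, 20 mm long cylinder, 30 g, standing in the scoop; origin: centre of one end, z along its axis.
- bush1: one of six plain steel bushings (all alike), a 22 mm diameter, 20 mm long cylinder, 30 g, standing in the scoop; origin: centre of one end, z along its axis.
- bush2: one of six plain steel bushings (all alike), a 22 mm diameter, 20 mm long cylinder, 30 g, standing in the scoop; origin: centre of one end, z along its axis.
- bush3: one of six plain steel bushings (all alike), a 22 mm diameter, 20 mm long cylinder, 30 g, standing in the scoop; origin: centre of one end, z along its axis.
- bush4: one of six plain steel bushings (all alike), a 22 mm diameter, 20 mm long cylinder, 30 g, standing in the scoop; origin: centre of one end, z along its axis.
- bush5: one of six plain steel bushings (all alike), a 22 mm diameter, 20 mm long cylinder, 30 g, standing in the scoop; origin: centre of one end, z along its axis.
- wrench: chrome torque wrench with black grip, 220 mm long, lying beside the work; bystander. Origin: underside, near mid-length.
- footrest: black plastic footrest plate, 150 x 170 x 24 mm, lying on the bench; bystander. Origin: centre of its underside.
- gauge: closed brass feeler gauge set, 100 x 22 x 20 mm, lying behind the box; bystander. Origin: centre of its underside.
Things that resemble listed ones, but are neither listed nor needed, are in the scene too. What is shaped like the case but pink or turquoise is not meant.

How it is judged:
By the outcome, as a careful person would: the job done as asked, in the order asked, and still so for the second after the job is handed in, with the robot touching nothing.
It also fails if it takes over 72 s, if anything falls off the work surface, if the arm or the gripper's body presses on something with over 40 N, if the wrist force passes 120 N, or if a joint passes its speed limit or range.

## Working session

There is one attempt and no reset: what is moved stays moved. The work goes in short steps, Python scripts to look and compute and a shell command to move; the robot and the scene stay as the last step left them, time stands still between calls to the robot, and variables do not carry over. Pictures are saved under pics/ and viewed, at most 10 in all, crops included, and the job is handed in when it is done.

```bash
ls; mkdir -p pics
python3 - <<'E'
from plant import robot
import cv2,json
for n in("scene","top"):
    m=robot.camera_model(n);print(n,m)
    cv2.imwrite(f"pics/{n}0.png",robot.capture(n))
print(robot.read_state()); print(robot.camera_model("wrist"),robot.pinch_z)
E
```

```text
pics
scene {'vfov': 49.57269679538549, 'cx': 276.9993494446518, 'cy': 200.77469115133295, 'position': array([ 1.30556738, -0.27214413,  0.8890509 ]), 'attitude': array([[ 0.30559887, -0.66824389,  0.67827681],
       [ 0.95215963,  0.21535168, -0.21683104],
       [-0.00117203,  0.71209112,  0.70208608]])}
top {'vfov': 45.70232511949053, 'cx': 276.85553595657996, 'cy': 215.13687152341458, 'position': array([ 0.41423689, -0.00692136,  1.20244822]), 'attitude': array([[-0.00999493,  0.99554934, -0.09371025],
       [-0.99994168, -0.0095674 ,  0.00501044],
       [ 0.00409158,  0.09375486,  0.9955869 ]])}
{'time': 0.1, 'joint_pos': array([-1.32202137,  0.39915043,  0.04506994,  1.53776295, -0.01868596,
        1.20692457, -0.05066125]), 'dq': array([ 1.29933900e-03,  9.39768469e-05,  2.02014942e-03, -2.51630151e-03,
        1.25309747e-03,  4.33069384e-04, -2.00717400e-04]), 'tau': array([ 2.99808213e-03, -4.76263511e+01,  1.36960622e+00, -2.54950780e+01,
        1.19871527e-02,  4.95677727e-03,  2.31709112e-05]), 'tool_pos': array([0.22132673, 0.61053887, 0.23034313]), 'orientation': array([[-9.40175857e-01,  3.40689202e-01, -4.75585981e-04],
       [ 3.40689500e-01,  9.40174220e-01, -1.76081377e-03],
       [-1.52756560e-04, -1.81750174e-03, -9.99998337e-01]]), 'force': array([0.14322763, 0.55238688, 0.45604089]), 'moment': array([-0.01754662, -0.04955985, -0.05410107]), 'finger_force': 0.0, 'width': 0.08534141816989546}
{'vfov': 58.5518217161988, 'cx': 279.2829250088701, 'cy': 210.38693602324182, 'position': array([0.14508235, 0.63882201, 0.37261646]), 'attitude': array([[ 0.34000476, -0.89196057, -0.29799849],
       [ 0.9404209 ,  0.32170695,  0.11005983],
       [-0.00230084, -0.31766487,  0.94820026]])} 0.0187
```

View pics/top0.png

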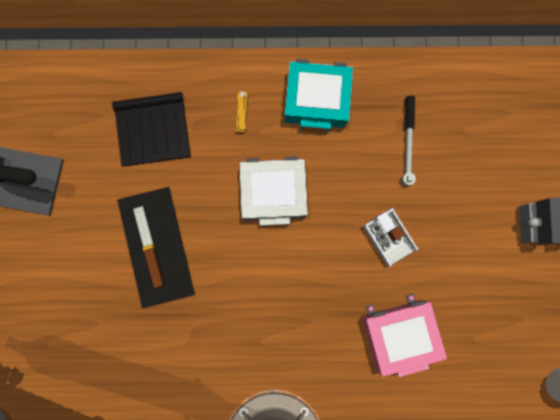

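View pics/scene0.png

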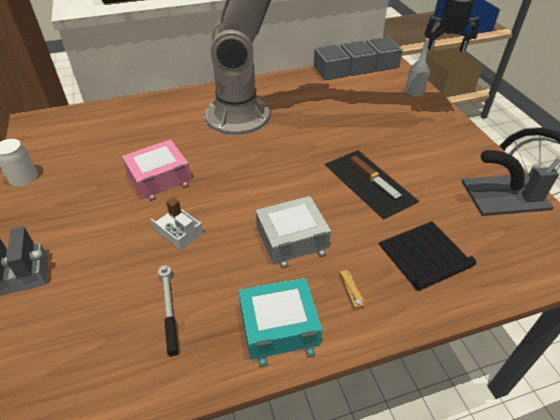

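Top view: candidates for the case are grey (273,190), turquoise (319,95) and pink (405,338). The grey one is meant, since pink and turquoise are excluded. The pry lies on the mat at (148,247), the scoop is at (390,237), the footrest at (152,130), the gauge at (241,112) and the wrench at (409,140). I'll confirm these in one enlarged montage.

```bash
cat > h.py <<'E'
import numpy as np,cv2
from plant import robot
def ray(n,uv,m=None):
    m=m or robot.camera_model(n); f=210/np.tan(np.radians(m["vfov"]/2))
    uv=np.atleast_2d(np.array(uv,float)); d=np.c_[(uv[:,0]-m["cx"])/f,-(uv[:,1]-m["cy"])/f,-np.ones(len(uv))]
    return m["position"],d@np.array(m["attitude"]).T
def at(n,uv,z,m=None):
    p,d=ray(n,uv,m); z=np.broadcast_to(z,len(d)); return p+d*((z-p[2])/d[:,2])[:,None]
def proj(n,P,m=None):
    m=m or robot.camera_model(n); f=210/np.tan(np.radians(m["vfov"]/2))
    c=(np.atleast_2d(P)-m["position"])@np.array(m["attitude"]); return np.c_[m["cx"]+f*c[:,0]/-c[:,2],m["cy"]-f*c[:,1]/-c[:,2]]
E
python3 - <<'E'
import cv2,numpy as np
t=cv2.imread("pics/top0.png");o=np.zeros((600,800,3),np.uint8)
def put(x0,y0,w,h,k,X,Y):
    o[Y:Y+h*k,X:X+w*k]=cv2.resize(t[y0:y0+h,x0:x0+w],None,fx=k,fy=k,interpolation=cv2.INTER_CUBIC)
put(112,182,90,130,4,0,0)      # pry/mat  u=112+X/4
put(230,150,88,80,5,360,0)   # case
put(358,200,66,66,3,400,402) # scoop
cv2.imwrite("pics/m1.png",o)
E
```

```text
(no output)
```

View pics/m1.png

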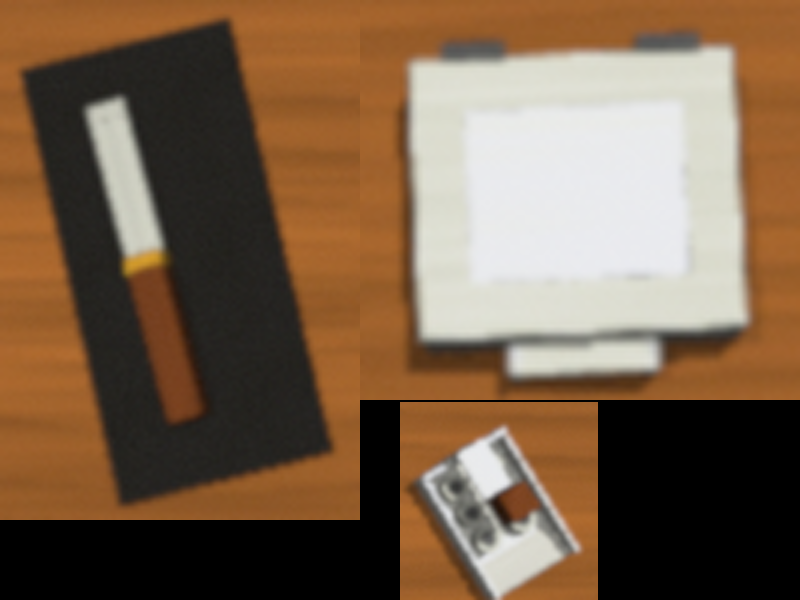

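Run:
```python
from h import *
np.set_printoptions(precision=4,suppress=True)
def mt(p,x0,y0,k,X,Y): p=np.array(p,float); return np.c_[x0+(p[:,0]-X)/k,y0+(p[:,1]-Y)/k]
# pixel-centre shift of resize ignored (<0.5px)
c=at("top",mt([(408,60),(733,46),(748,325),(420,342)],230,150,5,360,0),.066);print("lid",c,c.mean(0),np.linalg.norm(c-np.roll(c,-1,0),axis=1))
s=at("top",mt([(507,378),(660,370)],230,150,5,360,0),.044);print("sill front",s)
m=at("top",mt([(22,72),(229,19),(331,452),(120,505)],112,182,4,0,0),.004);print("mat",m,m.mean(0),np.linalg.norm(m-np.roll(m,-1,0),axis=1))
p=at("top",mt([(106,100),(146,262),(185,417)],112,182,4,0,0),[.018,.028,.028]);print("pry",p)
q=at("top",mt([(516,502),],358,200,3,400,402),.112);print("knob",q)
q=at("top",mt([(412,482),(505,428),(580,550),(495,598)],358,200,3,400,402),.03);print("scoop",q)
d=p[0]-p[2];print("pry yaw",np.degrees(np.arctan2(d[1],d[0])),"mid", p[2]+ .05*d/np.linalg.norm(d))
g=c[0]+c[1]-c[2]-c[3];print("case yaw",np.degrees(np.arctan2(g[1],g[0])))
R=robot.read_state()["orientation"];print("tool z yaw of x", np.degrees(np.arctan2(R[1,0],R[0,0])))
```

```text
lid [[ 0.6455  0.0723  0.066 ]
 [ 0.6507 -0.0782  0.066 ]
 [ 0.5208 -0.0831  0.066 ]
 [ 0.5145  0.0672  0.066 ]] [ 0.5829 -0.0054  0.066 ] [0.1506 0.1299 0.1504 0.1311]
sill front [[ 0.4992  0.0282  0.044 ]
 [ 0.5022 -0.0432  0.044 ]]
mat [[0.5675 0.3722 0.004 ]
 [0.5987 0.2474 0.004 ]
 [0.3382 0.1842 0.004 ]
 [0.3084 0.309  0.004 ]] [0.4532 0.2782 0.004 ] [0.1286 0.2681 0.1283 0.2668]
pry [[0.5484 0.3174 0.018 ]
 [0.4513 0.2896 0.028 ]
 [0.3608 0.2656 0.028 ]]
knob [[ 0.4743 -0.2747  0.112 ]]
scoop [[ 0.4953 -0.2135  0.03  ]
 [ 0.5373 -0.288   0.03  ]
 [ 0.4407 -0.3438  0.03  ]
 [ 0.4039 -0.276   0.03  ]]
pry yaw 15.417558861518156 mid [0.4089 0.2789 0.0254]
case yaw 2.1953132584838513
tool z yaw of x 160.08111206826655
```

```bash
cat >> h.py <<'E'
from scipy.spatial.transform import Rotation as Ro
np.set_printoptions(precision=4,suppress=True)
def down(yaw):  # tool z down, tool x at world yaw (deg)
    a=np.radians(yaw); return np.array([[np.cos(a),np.sin(a),0],[np.sin(a),-np.cos(a),0],[0,0,-1.]])
def go(p,R):
    s=robot.read_state(); r=Ro.from_matrix(s["orientation"].T@R).as_rotvec(degrees=True); d=R.T@(np.array(p)-s["tool_pos"])*1e3
    print("t %.2f turn"%s["time"],r.round(2),"then shift",d.round(1),"F",s["force"].round(1),"w",round(s["width"],4)); return r,d
E
python3 -m inch '[[0,0,-7.06,0,0,0,0],[0,0,-7.06,0,0,0,0],[0,0,-7.06,0,0,0,0],[0,0,-7.06,0,0,0,0],[0,0,-7.06,0,0,0,0]]'
python3 -m inch '[[0,0,0,-11.8,-37,11,0],[0,0,0,-11.8,-37,11,0],[0,0,0,-11.8,-37,11,0],[0,0,0,-11.8,-37,11,0],[0,0,0,-11.8,-37,11,0]]'
python3 -m inch '[[0,0,0,-11.8,-37,11,0],[0,0,0,-11.8,-37,11,0],[0,0,0,-11.8,-37,11,0],[0,0,0,-11.8,-37,11,0],[0,0,0,-11.8,-37,11,0]]'
python3 - <<'E'
from h import *
go([.433,.2855,.12],down(195.4)); m=robot.camera_model("wrist"); im=robot.capture("wrist");cv2.imwrite("pics/w1.png",im)
import pickle;pickle.dump(m,open("w1.pkl","wb")); print(robot.read_state()["joint_pos"],robot.read_state()["tool_pos"])
print(proj("wrist",[(.5484,.3174,.018),(.4513,.2896,.028),(.3608,.2656,.028)],m))
E
```

```text
time: 0.52
tool_pos: [0.2214, 0.6107, 0.2307]
orientation: [[-0.963, -0.271, -0.0], [-0.271, 0.963, -0.001], [0.001, -0.001, -1.0]]
force: [0.0, 1.0, 0.1]
width: 0.0855
finger_force: 0.0
time: 0.93
tool_pos: [0.328, 0.4464, 0.1755]
orientation: [[-0.964, -0.265, -0.0], [-0.265, 0.964, -0.0], [0.0, -0.0, -1.0]]
force: [0.8, 0.3, 0.2]
width: 0.0854
finger_force: 0.0
time: 1.35
tool_pos: [0.4339, 0.2838, 0.1207]
orientation: [[-0.964, -0.265, -0.0], [-0.265, 0.964, -0.0], [0.0, -0.0, -1.0]]
force: [0.5, -0.0, -0.1]
width: 0.0854
finger_force: 0.0
t 1.35 turn [-0.   -0.01 -0.01] then shift [0.4 1.9 0.7] F [ 0.5 -0.  -0.1] w 0.0854
[-0.7325  0.2859  0.1019  1.9736 -0.0283  0.8888  1.2113] [0.4379 0.2737 0.1186]
[[281.6989 352.7394]
 [280.6841 239.6159]
 [282.4544  95.4702]]
```

View pics/w1.png

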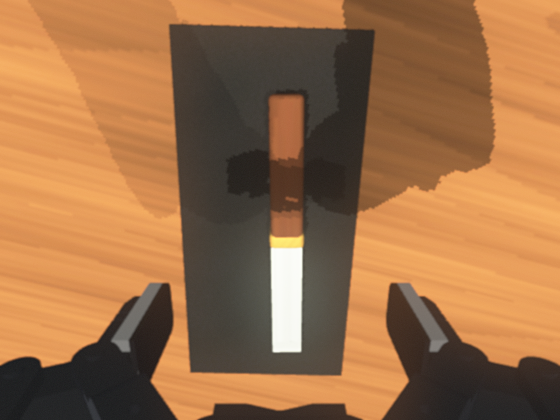

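The wrist view shows the pry on the mat: handle end at (287,96), ferrule (287,240), tip (286,351). The arm was still settling, so I'll measure again at rest.

```bash
python3 -m inch '[[0,0,0,0,0,0,0],[0,0,0,0,0,0,0],[0,0,0,0,0,0,0],[0,0,0,0,0,0,0],[0,0,0,0,0,0,0]]' >/dev/null
python3 - <<'E'
from h import *
m=robot.camera_model("wrist"); im=robot.capture("wrist"); go([.433,.2855,.12],down(195.4))
hsv=cv2.cvtColor(im,cv2.COLOR_BGR2HSV)
P=[]
for nm,msk,z in(("blade",(hsv[...,2]>190)&(hsv[...,1]<60),.018),("handle",(hsv[...,1]>90),.028)):
    k=np.zeros(msk.shape,np.uint8);k[60:370,225:335]=msk[60:370,225:335]
    n,l,st,_=cv2.connectedComponentsWithStats(k);i=1+st[1:,4].argmax();c=cv2.findContours((l==i).astype(np.uint8),0,2)[0][0][:,0,:]
    box=cv2.boxPoints(cv2.minAreaRect(c));W=at("wrist",box,z,m);print(nm,st[i],box.tolist());print(W[:,:2], W.mean(0))
E
```

```text
t 1.87 turn [0.04 0.03 0.12] then shift [ 0.3 -1.5  1.6] F [ 0.2  0.1 -0.5] w 0.0854
blade [ 265  247   32  104 3077] [[265.0, 247.0], [296.0, 247.0], [296.0, 350.0], [265.0, 350.0]]
[[0.4632 0.2853]
 [0.4572 0.3066]
 [0.5424 0.3317]
 [0.549  0.3081]] [0.503  0.3079 0.018 ]
handle [ 262   93   37  154 5440] [[262.0, 93.0], [298.0, 93.0], [298.0, 246.0], [262.0, 246.0]]
[[0.3617 0.2568]
 [0.3559 0.2776]
 [0.4519 0.3061]
 [0.4586 0.2823]] [0.407  0.2807 0.028 ]
```

```bash
python3 -m inch '[[0,0,-0.1,1.3,0.3,35,0],[0,0,0,0,0,35,0],[0,0,0,0,0,28,0],[0,0,0,0,0,10,0],[0,0,0,0,0,2,0]]' >/dev/null
python3 -m inch '[[0,0,0,0,0,3,0],[0,0,0,0,0,0,0],[0,0,0,0,0,0,0],[0,0,0,0,0,0,0],[0,0,0,0,0,0,0]]'
python3 - <<'E'
from h import *
go([.4315,.287,.006],down(195.6))
E
```

```text
time: 2.7
tool_pos: [0.4328, 0.2862, 0.0095]
orientation: [[-0.964, -0.267, 0.002], [-0.267, 0.964, 0.002], [-0.002, 0.001, -1.0]]
force: [-0.9, -0.1, 0.6]
width: 0.0854
finger_force: 0.0
t 2.70 turn [ 0.06  0.13 -0.13] then shift [1.1 1.2 3.5] F [-0.9 -0.1  0.6] w 0.0854
```

```bash
python3 -m inch '[[0,0,0,1,1,3.5,0],[0,0,0,0,0,0,0],[0,0,0,0,0,0,1],[0,0,0,0,0,0,1],[0,0,0,0,0,0,1]]' 115 >/dev/null
python3 -m inch '[[0,0,0,0,0,0,1],[0,0,0,0,0,0,1],[0,0,0,0,0,0,1],[0,0,0,0,0,0,1],[0,0,0,0,0,0,1]]' 
python3 -m inch '[[0,0,0,0,0,-5,1],[0,0,0,0,0,-20,1],[0,0,0,0,0,-30,1],[0,0,0,0,0,-25,1],[0,0,0,0,0,0,1]]'
```

```text
time: 3.53
tool_pos: [0.4311, 0.2866, 0.0053]
orientation: [[-0.964, -0.267, 0.0], [-0.267, 0.964, 0.001], [-0.001, 0.0, -1.0]]
force: [-1.2, -0.4, 4.8]
width: 0.0202
finger_force: 113.0
time: 3.95
tool_pos: [0.4338, 0.2882, 0.0893]
orientation: [[-0.964, -0.267, 0.007], [-0.267, 0.964, 0.006], [-0.008, 0.003, -1.0]]
force: [0.7, 0.6, -0.5]
width: 0.0198
finger_force: 112.6
```

```bash
python3 -m inch '[[0,0,6.7,0,0,0,1],[0,0,6.7,0,0,0,1],[0,0,0,0,0,0,1],[0,0,0,0,0,0,1],[0,0,0,0,0,0,1]]' >/dev/null
python3 - <<'E'
from h import *
go([.376,-.013,.08],down(182.2))
E
```

```text
t 4.37 turn [-0.04 -0.05  0.03] then shift [  65.8 -296.7    4.2] F [-0.8 -0.1 -1.8] w 0.0193
```

```bash
python3 -m inch '[[0,0,0,6,-36,0,1],[0,0,0,8,-37,0,1],[0,0,0,8,-37,0,1],[0,0,0,8,-37,0,1],[0,0,0,8,-37,0,1]]' >/dev/null
python3 -m inch '[[0,0,0,8,-37,0,1],[0,0,0,8,-37,0,1],[0,0,0,8,-37,0,1],[0,0,0,3,-2,0,1],[0,0,0,0,0,0,1]]' >/dev/null
python3 -m inch '[[0,0,0,0,0,0,1],[0,0,0,0,0,0,1],[0,0,0,0,0,0,1],[0,0,0,0,0,0,1],[0,0,0,0,0,0,1]]'
python3 - <<'E'
from h import *
go([.376,-.013,.041],down(182.2)); print(robot.read_state()["joint_pos"])
m=robot.camera_model("wrist"); im=robot.capture("wrist");s=robot.capture("scene");t=robot.capture("top")
import pickle;pickle.dump(m,open("w2.pkl","wb"))
cv2.imwrite("pics/w2.png",im);cv2.imwrite("pics/s2.png",s);cv2.imwrite("pics/t2.png",t)
o=np.zeros((600,800,3),np.uint8)
o[:315,:420]=cv2.resize(im,(420,315)); o[:320,430:790]=cv2.resize(s[150:310,200:380],None,fx=2,fy=2); o[330:590,:640]=cv2.resize(t[150:280,190:510],None,fx=2,fy=2)
cv2.imwrite("pics/m2.png",o)
E
```

```text
time: 5.62
tool_pos: [0.3769, -0.0121, 0.0847]
orientation: [[-0.999, -0.038, -0.0], [-0.038, 0.999, 0.0], [0.0, 0.0, -1.0]]
force: [-0.1, -0.2, -1.2]
width: 0.0199
finger_force: 113.0
t 5.62 turn [ 0. -0. -0.] then shift [ 0.9 -0.9 43.7] F [-0.1 -0.2 -1.2] w 0.0199
[-0.3841  0.1069  0.3207  2.3087 -0.0504  0.7321  1.5816]
```

View pics/m2.png

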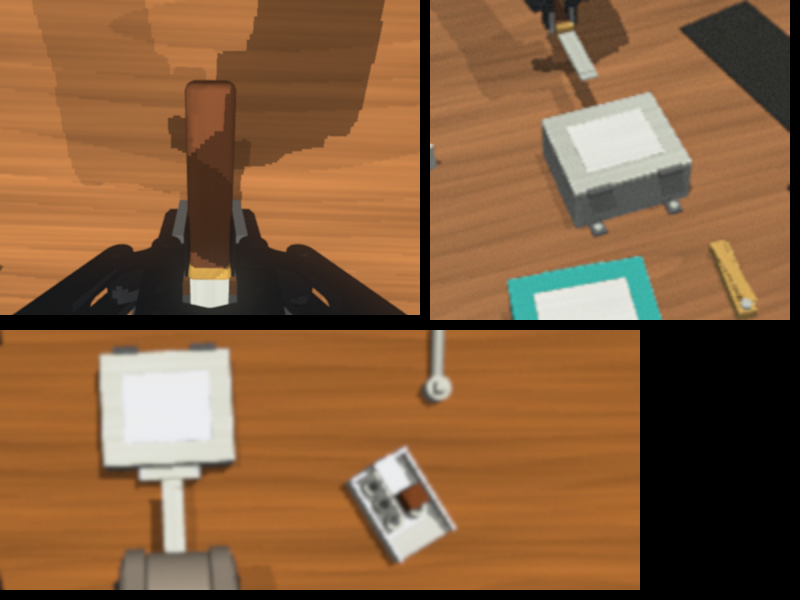

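Blade lined up in front of the slot: the tip is at about (282,188) in the scene view, just short of the sill. Scoop mouth: the pale ramp is at the lower right, knob (397,233). I'll check the blade pitch by projection.

Run:
```python
from h import *
import pickle
m=pickle.load(open("w2.pkl","rb"))
s=robot.read_state();R=s["orientation"];p=s["tool_pos"]
for pit in(-4,-2,0,2,4):   # blade up positive, about grasp
    a=np.radians(pit)
    def T(x,z): # x along blade from grasp, z up rel to handle centre
        X=x*np.cos(a)-z*np.sin(a);Z=x*np.sin(a)+z*np.cos(a); return p+R@np.array([-X,0,-(.0107+Z)])
    print(pit,"wrist rear top",proj("wrist",T(-.075,.012),m)[0],"ferrule top",proj("wrist",T(.025,.012),m)[0],"scene tip",proj("scene",T(.12,.001))[0],"top tip",proj("top",T(.12,.001))[0],T(.12,0))
im=cv2.imread("pics/w2.png");h=cv2.cvtColor(im,cv2.COLOR_BGR2HSV)
print(im[95:120:2,280].tolist())
b=cv2.imread("pics/s2.png")[170:200,265:300].astype(int); ys,xs=np.where((b.min(2)>140)); print("scene blade low end",[(x+265,y+170) for x,y in zip(xs,ys) if y>=ys.max()-2])
```

```text
-4 wrist rear top [277.7006 110.0472] ferrule top [277.6169 368.1523] scene tip [278.9903 190.188 ] top tip [274.9627 225.2407] [ 0.4963 -0.0081  0.0871]
-2 wrist rear top [277.7388 107.5988] ferrule top [277.6072 369.005 ] scene tip [279.0181 189.0449] top tip [274.9595 225.0206] [ 0.4966 -0.0081  0.0912]
0 wrist rear top [277.7756 105.5505] ferrule top [277.5976 369.7799] scene tip [279.0264 187.8581] top tip [274.9593 224.864 ] [ 0.4966 -0.0081  0.0954]
2 wrist rear top [277.8108 103.8834] ferrule top [277.588  370.4744] scene tip [279.015  186.6288] top tip [274.9623 224.7721] [ 0.4966 -0.0081  0.0996]
4 wrist rear top [277.8446 102.5784] ferrule top [277.5786 371.0861] scene tip [278.9838 185.3588] top tip [274.9683 224.7455] [ 0.4964 -0.0081  0.1038]
[[68, 118, 181], [68, 118, 182], [68, 118, 183], [65, 114, 179], [66, 116, 179], [61, 108, 169], [33, 58, 95], [24, 41, 68], [34, 53, 89], [40, 68, 115], [48, 79, 130], [50, 82, 138], [52, 88, 146]]
scene blade low end [(np.int64(296), np.int64(199)), (np.int64(297), np.int64(199)), (np.int64(298), np.int64(199)), (np.int64(299), np.int64(199))]
```

```bash
python3 -m inch '[[0,0,0,0,-1,20,1],[0,0,0,0,0,22,1],[0,0,0,0,0,0,1],[0,0,0,0,0,0,1],[0,0,0,0,0,0,1]]'
python3 -m inch '[[0,0,0,-5,0,0,1],[0,0,0,-10,0,0,1],[0,0,0,-10,0,0,1],[0,0,0,-3,0,0,1],[0,0,0,0,0,0,1]]'
python3 -m inch '[[0,0,0,-8,0,0,1],[0,0,0,-10,0,0,1],[0,0,0,-10,0,0,1],[0,0,0,0,0,0,1],[0,0,0,0,0,0,1]]'
```

```text
time: 6.18
tool_pos: [0.3772, -0.0138, 0.0434]
orientation: [[-0.999, -0.036, 0.001], [-0.036, 0.999, 0.0], [-0.001, 0.0, -1.0]]
force: [0.2, 0.2, -0.7]
width: 0.0196
finger_force: 113.0
time: 6.6
tool_pos: [0.4069, -0.0127, 0.0433]
orientation: [[-0.999, -0.036, 0.002], [-0.036, 0.999, 0.0], [-0.002, -0.0, -1.0]]
force: [0.2, -0.2, -0.3]
width: 0.0197
finger_force: 113.0
time: 7.02
tool_pos: [0.4335, -0.0118, 0.0428]
orientation: [[-0.999, -0.036, 0.0], [-0.036, 0.999, -0.0], [-0.0, -0.0, -1.0]]
force: [-1.7, -0.4, -1.8]
width: 0.02
finger_force: 113.0
```

```bash
python3 -m inch '[[0,0,0,0,0,-4,1],[0,0,0,0,0,-4,1],[0,0,0,-1,0,-6,1],[0,0,0,-1,0,-8,1],[0,0,0,-2,0,-8,1]]' 120
python3 -m inch '[[0,0,0,-2,0,-6,1],[0,0,0,0,0,0,1],[0,0,0,0,0,0,1],[0,0,0,0,0,0,1],[0,0,0,0,0,0,1]]'
python3 - <<'E'
from h import *
w=robot.camera_model("wrist"); s=robot.capture("scene");v=robot.capture("wrist");cv2.imwrite("pics/s3.png",s)
o=np.zeros((540,800,3),np.uint8);o[:540,:]=0
o[:480,:]=0; a=cv2.resize(s[130:280,200:360],None,fx=3,fy=3);o[:450,:480]=a; o[:240,480:]=cv2.resize(v,(320,240));cv2.imwrite("pics/m3.png",o)
hx,hy=.648,-.003
for th in(0,5,10,15,20,25):
    t=np.radians(th);e=np.array([.0384,.9993]);b=np.array([.5829,-.0054])+.065*np.array([.9993,.0384])
    f=b-.13*np.cos(t)*np.array([.9993,.0384]); 
    print(th,proj("scene",[[*(f+.075*e),.06+.13*np.sin(t)],[*(f-.075*e),.06+.13*np.sin(t)]]).round(1).tolist())
E
```

```text
time: 7.43
tool_pos: [0.4348, -0.0118, 0.073]
orientation: [[-0.999, -0.036, -0.004], [-0.036, 0.999, 0.0], [0.004, 0.0, -1.0]]
force: [-2.1, -0.0, -4.0]
width: 0.0196
finger_force: 117.7
time: 7.85
tool_pos: [0.4397, -0.0115, 0.0791]
orientation: [[-0.999, -0.036, 0.002], [-0.036, 0.999, 0.0], [-0.002, 0.0, -1.0]]
force: [-0.4, -0.0, -1.9]
width: 0.0198
finger_force: 118.5
0 [[309.2, 198.1], [253.3, 209.1]]
5 [[309.5, 195.1], [253.2, 206.1]]
10 [[309.9, 192.3], [253.2, 203.4]]
15 [[310.5, 189.8], [253.4, 200.9]]
20 [[311.3, 187.5], [253.6, 198.7]]
25 [[312.2, 185.6], [254.0, 196.8]]
```

View pics/m3.png

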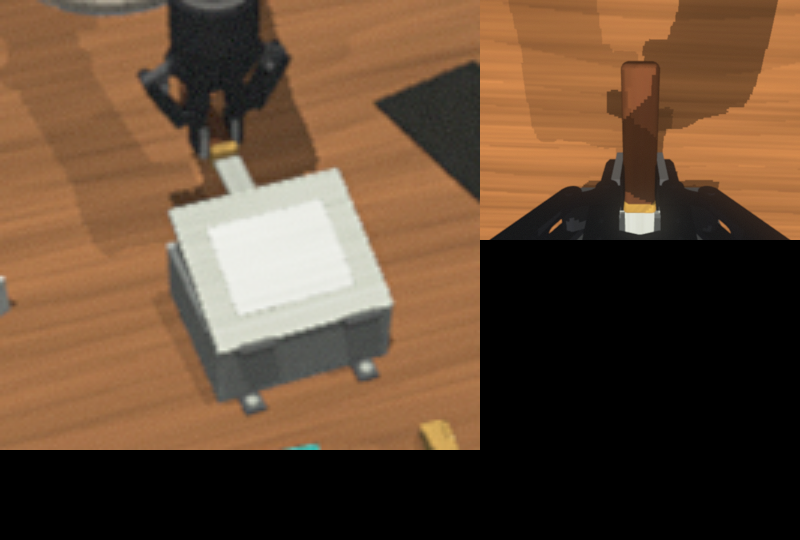

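The lid has lifted to about 19° on the blade (front edge near (258,200)–(312,188) in the scene view). I'll continue the arc.

```bash
python3 -m inch '[[0,0,0,-3.5,0,-7.5,1],[0,0,0,-3.5,0,-7.5,1],[0,0,0,-4.7,0,-6.8,1],[0,0,0,-4.7,0,-6.8,1],[0,0,0,-5.9,0,-5.9,1]]' 120
python3 -m inch '[[0,0,0,-5.9,0,-5.9,1],[0,0,0,-6.8,0,-4.7,1],[0,0,0,-6.8,0,-4.7,1],[0,0,0,-7.5,0,-3.5,1],[0,0,0,-7.5,0,-3.5,1]]'
python3 -m inch '[[0,0,0,-8,0,-2.1,1],[0,0,0,-8,0,-2.1,1],[0,0,0,-8.2,0,-0.7,1],[0,0,0,0,0,0,1],[0,0,0,0,0,0,1]]'
python3 - <<'E'
from h import *
s=robot.capture("scene");t=robot.capture("top");cv2.imwrite("pics/s4.png",s)
o=np.zeros((450,800,3),np.uint8); o[:450,:480]=cv2.resize(s[110:260,200:360],None,fx=3,fy=3); o[:360,490:790]=cv2.resize(t[120:240,220:320],None,fx=3,fy=3);cv2.imwrite("pics/m4.png",o)
E
```

```text
time: 8.37
tool_pos: [0.4609, -0.0108, 0.1141]
orientation: [[-0.999, -0.036, -0.001], [-0.036, 0.999, 0.0], [0.001, 0.0, -1.0]]
force: [-3.4, -0.3, -2.2]
width: 0.02
finger_force: 118.1
time: 8.78
tool_pos: [0.4966, -0.0095, 0.1362]
orientation: [[-0.999, -0.036, 0.001], [-0.036, 0.999, 0.0], [-0.001, 0.0, -1.0]]
force: [-2.0, -0.4, -2.3]
width: 0.0194
finger_force: 118.2
time: 9.2
tool_pos: [0.5209, -0.0086, 0.1406]
orientation: [[-0.999, -0.036, 0.002], [-0.036, 0.999, -0.0], [-0.002, -0.0, -1.0]]
force: [-0.4, 0.4, -2.1]
width: 0.0196
finger_force: 118.4
```

View pics/m4.png

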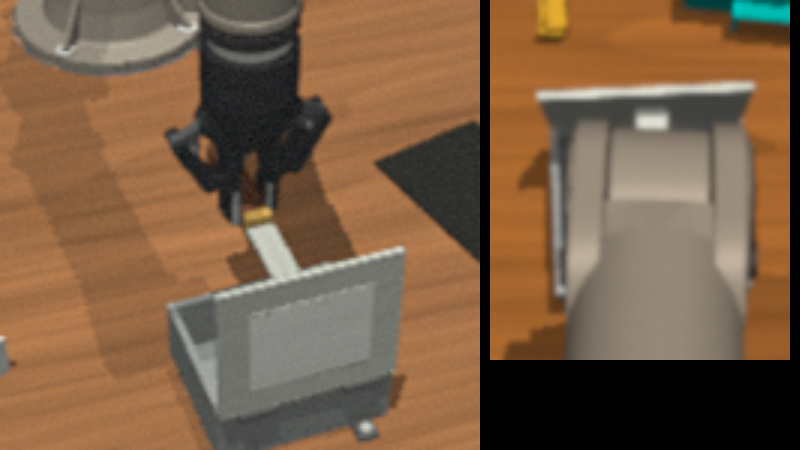

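The lid is near upright (about 85°), with the blade tip against its inner face. I'll push it to about 100° and then withdraw.

```bash
python3 -m inch '[[0,0,0,-7,0,0,1],[0,0,0,-7,0,0,1],[0,0,0,-6,0,0,1],[0,0,0,-4,0,0,1],[0,0,0,0,0,0,1]]' 120
python3 -m inch '[[0,0,0,0,0,0,1],[0,0,0,10,0,0,1],[0,0,0,25,0,0,1],[0,0,0,35,0,0,1],[0,0,0,35,0,0,1]]'
python3 -m inch '[[0,0,0,35,0,0,1],[0,0,0,10,0,0,1],[0,0,0,0,0,0,1],[0,0,0,0,0,0,1],[0,0,0,0,0,0,1]]'
python3 - <<'E'
from h import *
s=robot.capture("scene");t=robot.capture("top");cv2.imwrite("pics/s5.png",s);cv2.imwrite("pics/t5.png",t)
# lid upper edge in top image vs predicted angle
ex=np.array([.9993,.0384]);ey=np.array([-.0384,.9993]);b=np.array([.5829,-.0054])+.065*ex
for th in(85,90,95,100,105):
    a=np.radians(th);f=b-.13*np.cos(a)*ex
    P=[[*(f+y*ey),.06+.13*np.sin(a)] for y in(.075,0,-.075)]
    print(th,"top",proj("top",P).round(1).tolist(),"scene",proj("scene",P).round(1).tolist())
print(t[140:185:1,273].astype(int).sum(1).tolist())
# mat grasp target for later
go([.4315,.287,.09],down(195.6))
E
```

```text
time: 9.72
tool_pos: [0.5448, -0.0077, 0.1404]
orientation: [[-0.999, -0.036, 0.001], [-0.036, 0.999, -0.0], [-0.001, -0.0, -1.0]]
force: [-0.5, 0.3, -1.9]
width: 0.0195
finger_force: 118.4
time: 10.13
tool_pos: [0.4373, -0.0118, 0.1404]
orientation: [[-0.999, -0.036, 0.0], [-0.036, 0.999, -0.0], [-0.0, -0.0, -1.0]]
force: [-0.5, 0.5, -0.4]
width: 0.0196
finger_force: 118.8
time: 10.55
tool_pos: [0.3953, -0.013, 0.1412]
orientation: [[-0.999, -0.036, 0.003], [-0.036, 0.999, 0.0], [-0.003, 0.0, -1.0]]
force: [-0.3, -0.2, -0.7]
width: 0.0196
finger_force: 118.7
85 top [[235.7, 155.7], [272.0, 154.0], [308.3, 152.3]] scene [[331.7, 189.7], [300.7, 197.7], [268.6, 206.0]]
90 top [[235.5, 150.2], [271.8, 148.5], [308.0, 146.9]] scene [[333.8, 192.8], [302.7, 200.9], [270.3, 209.3]]
95 top [[235.3, 144.9], [271.5, 143.2], [307.7, 141.5]] scene [[336.0, 196.3], [304.6, 204.5], [272.1, 213.1]]
100 top [[235.1, 139.8], [271.3, 138.1], [307.4, 136.4]] scene [[338.1, 200.1], [306.6, 208.5], [273.9, 217.1]]
105 top [[235.0, 134.8], [271.0, 133.2], [307.0, 131.5]] scene [[340.2, 204.2], [308.5, 212.7], [275.7, 221.5]]
[224, 228, 225, 225, 223, 226, 224, 228, 219, 223, 223, 223, 225, 228, 223, 228, 224, 222, 228, 241, 309, 404, 446, 384, 244, 161, 158, 173, 201, 240, 297, 383, 462, 482, 482, 483, 484, 483, 485, 485, 484, 483, 490, 488, 489]
t 10.65 turn [ -0.02   0.09 -13.52] then shift [-115.7  279.3   50.9] F [-0.   0.4 -0.4] w 0.0196
```

Run:
```python
from h import *
s=cv2.imread("pics/s5.png");t=cv2.imread("pics/t5.png")
o=np.zeros((450,800,3),np.uint8); o[:450,:480]=cv2.resize(s[110:260,200:360],None,fx=3,fy=3); o[:360,490:790]=cv2.resize(t[120:240,220:320],None,fx=3,fy=3);cv2.imwrite("pics/m5.png",o)
```

```text
(no output)
```

View pics/m5.png

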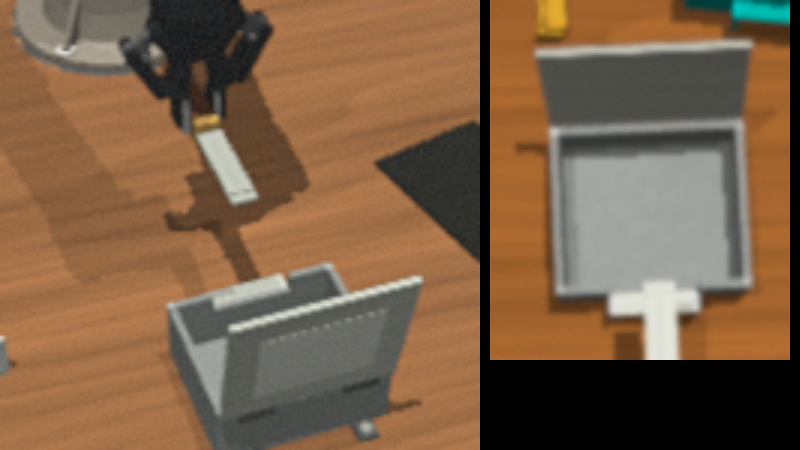

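Box open: the lid's edge is at (271,136) in the top view, about 102°, leaning back. Next I'll lay the blade down where it came from.

```bash
python3 -m inch '[[0,0,-6.8,0,0,0,1],[0,0,-6.7,0,0,0,1],[0,0,0,-14,35,5,1],[0,0,0,-14.4,35,5,1],[0,0,0,-14.4,35,5,1]]' >/dev/null
python3 -m inch '[[0,0,0,-14.4,35,5,1],[0,0,0,-14.4,35,5,1],[0,0,0,-14.4,35,5,1],[0,0,0,-14.4,35,5,1],[0,0,0,-14.4,34,5,1]]' >/dev/null
python3 -m inch '[[0,0,0,0,0,30,1],[0,0,0,0,0,20,1],[0,0,0,0,0,10,1],[0,0,0,0,0,0,1],[0,0,0,0,0,0,1]]'
python3 - <<'E'
from h import *
go([.4315,.287,.006],down(195.6))
E
```

```text
time: 11.9
tool_pos: [0.4298, 0.286, 0.0402]
orientation: [[-0.964, -0.268, -0.0], [-0.268, 0.964, -0.001], [0.001, -0.0, -1.0]]
force: [-0.4, 0.8, -0.8]
width: 0.0195
finger_force: 118.7
t 11.90 turn [-0.03 -0.03 -0.08] then shift [-1.9  0.5 34.2] F [-0.4  0.8 -0.8] w 0.0195
```

```bash
python3 -m inch '[[0,0,0,-1,0,14,1],[0,0,0,0,0,11,1],[0,0,0,0,0,6,1],[0,0,0,0,0,2,1],[0,0,0,0,0,0,1]]' 
python3 -m inch '[[0,0,0,0,0,1,1],[0,0,0,0,0,0,1],[0,0,0,0,0,0,0.5],[0,0,0,0,0,0,0.4],[0,0,0,0,0,0,0.4]]' 40
python3 -m inch '[[0,0,0,0,0,0,0.3],[0,0,0,0,0,0,0.3],[0,0,0,0,0,-10,0.3],[0,0,0,0,0,-25,0.2],[0,0,0,0,0,-35,0]]'
python3 -m inch '[[0,0,0,0,0,-35,0],[0,0,0,0,0,-35,0],[0,0,0,0,0,-30,0],[0,0,0,0,0,0,0],[0,0,0,0,0,0,0]]'
```

```text
time: 12.32
tool_pos: [0.4302, 0.2864, 0.0074]
orientation: [[-0.963, -0.268, -0.0], [-0.268, 0.963, -0.0], [0.0, -0.0, -1.0]]
force: [-0.4, -0.3, -1.1]
width: 0.0197
finger_force: 118.7
time: 12.73
tool_pos: [0.4307, 0.2869, 0.007]
orientation: [[-0.963, -0.268, 0.001], [-0.268, 0.963, 0.001], [-0.001, 0.001, -1.0]]
force: [-0.4, 0.9, 0.9]
width: 0.0509
finger_force: 0.0
time: 13.15
tool_pos: [0.4283, 0.2851, 0.0756]
orientation: [[-0.963, -0.269, -0.005], [-0.269, 0.963, -0.004], [0.006, -0.002, -1.0]]
force: [1.1, 0.7, 0.9]
width: 0.0783
finger_force: 0.0
time: 13.57
tool_pos: [0.4315, 0.2875, 0.1793]
orientation: [[-0.963, -0.268, 0.004], [-0.268, 0.963, 0.004], [-0.005, 0.002, -1.0]]
force: [-0.5, 0.4, -0.4]
width: 0.0854
finger_force: 0.0
```

```bash
python3 -m inch '[[0,0,-5.5,0,0,0,0],[0,0,-5.5,0,0,0,0],[0,0,-5.4,0,0,0,0],[0,0,0,0,0,-10,0],[0,0,0,0,0,-10,0]]' >/dev/null
python3 - <<'E'
from h import *
go([.512,-.251,.20],down(212))
E
```

```text
t 13.98 turn [-0.02 -0.21 -0.16] then shift [ 214.3 -499.1   -4.3] F [ 0.1 -0.  -0.4] w 0.0854
```

```bash
python3 -m inch '[[0,0,0,15,-34,0,0],[0,0,0,15,-35,0,0],[0,0,0,15,-35,0,0],[0,0,0,15,-35,0,0],[0,0,0,15,-35,0,0]]' >/dev/null
python3 -m inch '[[0,0,0,15,-35,0,0],[0,0,0,15,-35,0,0],[0,0,0,15,-35,0,0],[0,0,0,15,-35,0,0],[0,0,0,15,-35,0,0]]' >/dev/null
python3 -m inch '[[0,0,0,15,-35,0,0],[0,0,0,15,-35,0,0],[0,0,0,15,-35,0,0],[0,0,0,15,-35,0,0],[0,0,0,4,-10,0,0]]' >/dev/null
python3 -m inch '[[0,0,0,0,0,0,0],[0,0,0,0,0,0,0],[0,0,0,0,0,0,0],[0,0,0,0,0,0,0],[0,0,0,0,0,0,0]]'
python3 - <<'E'
from h import *
m=robot.camera_model("wrist"); im=robot.capture("wrist"); import pickle;pickle.dump(m,open("w3.pkl","wb")); cv2.imwrite("pics/w3.png",im); go([.512,-.251,.20],down(212)); print(robot.read_state()["joint_pos"])
E
```

```text
time: 15.65
tool_pos: [0.5134, -0.2481, 0.1966]
orientation: [[-0.847, -0.532, 0.0], [-0.532, 0.847, 0.001], [-0.001, 0.001, -1.0]]
force: [-0.4, 0.1, 0.7]
width: 0.0855
finger_force: 0.0
t 15.70 turn [0.03 0.04 0.1 ] then shift [ 2.5 -1.5 -3.4] F [0.2 0.7 0. ] w 0.0857
[ 0.0083  0.3113  0.4548  1.7829 -0.1539  1.0825  2.6476]
```

View pics/w3.png

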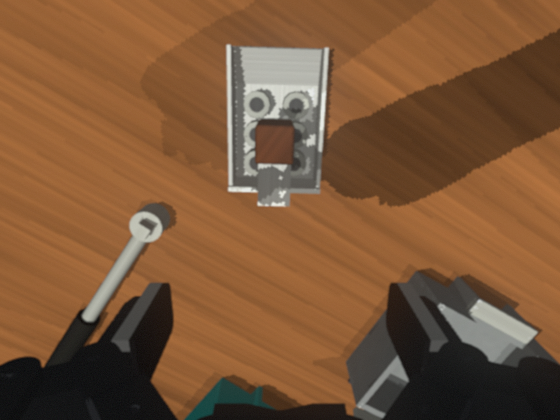

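The scoop's mouth ramp is at the top of the wrist picture (v 47–80), six bushings stand behind it, the knob top is centred at (274.5,144.5), and the strap and back wall are at v 190–205. So the mouth points along tool +x.

Run:
```python
from h import *
import pickle
m=pickle.load(open("w3.pkl","rb"))
k=at("wrist",[(274.5,144.5)],.112,m)[0]; print("knob",k)
c=at("wrist",[(228,45),(328,47),(320,190),(229,192)],[.036,.036,.04,.04],m); print(c)
f=(c[0]+c[1])/2;b=(c[2]+c[3])/2; d=f-b; print("mouth yaw",np.degrees(np.arctan2(d[1],d[0])),[np.degrees(np.arctan2(*(c[i]-c[j])[[1,0]])) for i,j in((0,3),(1,2))],np.linalg.norm(d),np.linalg.norm(c[0]-c[1]))
e=at("wrist",[(256,163),(293,163),(256,126),(293,126)],.112,m);print(e)
go([k[0],k[1],.073],down(212))
```

```text
knob [ 0.475  -0.2757  0.112 ]
[[ 0.4411 -0.3385  0.036 ]
 [ 0.4027 -0.2749  0.036 ]
 [ 0.4964 -0.219   0.04  ]
 [ 0.5379 -0.2818  0.04  ]]
mouth yaw -149.4271659335733 [np.float64(-149.64601979058142), np.float64(-149.2021328379458)] 0.11071266812519188 0.07432336601487086
[[ 0.4906 -0.2793  0.112 ]
 [ 0.4785 -0.2601  0.112 ]
 [ 0.4716 -0.2908  0.112 ]
 [ 0.4599 -0.2722  0.112 ]]
t 15.70 turn [0.03 0.04 0.1 ] then shift [ 46.9  -2.8 123.6] F [0.2 0.7 0. ] w 0.0857
```

```bash
python3 -m inch '[[0,0,1.5,16,-1,0,0],[0,0,0,15,0,0,0],[0,0,0,15,0,25,0],[0,0,0,1,0,25,0],[0,0,0,0,0,20,0]]' >/dev/null
python3 -m inch '[[0,0,0,0,0,20,0],[0,0,0,0,0,10,0],[0,0,0,0,0,0,0],[0,0,0,0,0,0,0],[0,0,0,0,0,0,0]]'
python3 - <<'E'
from h import *
go([.475,-.2757,.075],down(210.6))
E
```

```text
time: 16.53
tool_pos: [0.4737, -0.2759, 0.0977]
orientation: [[-0.862, -0.507, 0.002], [-0.507, 0.862, -0.001], [-0.001, -0.002, -1.0]]
force: [-0.7, 0.4, 0.7]
width: 0.0852
finger_force: 0.0
t 16.53 turn [-0.1   0.07 -0.16] then shift [-1.2 -0.5 22.7] F [-0.7  0.4  0.7] w 0.0852
```

```bash
python3 -m inch '[[0,0,0,-1,0,12,0],[0,0,0,0,0,10,0],[0,0,0,0,0,0,0],[0,0,0,0,0,0,1],[0,0,0,0,0,0,1]]' 110 >/dev/null
python3 -m inch '[[0,0,0,0,0,0,1],[0,0,0,0,0,0,1],[0,0,0,0,0,0,1],[0,0,0,0,0,0,1],[0,0,0,0,0,0,1]]' 
python3 -m inch '[[0,0,0,0,0,-3,1],[0,0,0,0,0,-10,1],[0,0,0,0,0,-20,1],[0,0,0,0,0,-25,1],[0,0,0,0,0,-25,1]]'
python3 -m inch '[[0,0,0,0,0,-25,1],[0,0,0,0,0,-15,1],[0,0,0,0,0,-5,1],[0,0,0,0,0,0,1],[0,0,0,0,0,0,1]]'
```

```text
time: 17.37
tool_pos: [0.4746, -0.275, 0.0749]
orientation: [[-0.862, -0.507, 0.001], [-0.507, 0.862, -0.001], [-0.001, -0.001, -1.0]]
force: [-0.6, -0.6, 1.3]
width: 0.0228
finger_force: 107.4
time: 17.78
tool_pos: [0.4728, -0.2739, 0.1578]
orientation: [[-0.862, -0.507, -0.003], [-0.507, 0.862, 0.001], [0.002, 0.003, -1.0]]
force: [1.5, -0.2, -3.6]
width: 0.0228
finger_force: 108.4
time: 18.2
tool_pos: [0.4733, -0.2739, 0.2016]
orientation: [[-0.862, -0.507, -0.002], [-0.507, 0.862, 0.001], [0.001, 0.002, -1.0]]
force: [0.3, 0.2, -4.7]
width: 0.0231
finger_force: 108.5
```

The scoop is held (about 4 N extra weight). Before pouring I need to know which tilt direction the arm can reach. I'll make a few safe tilts (sideways and mouth-up), log the joints and fit a kinematic model.

```bash
cat > log.py <<'E'
from h import *
import json
s=robot.read_state();open("log.jsonl","a").write(json.dumps([s["joint_pos"].tolist(),s["tool_pos"].tolist(),s["orientation"].tolist()])+"\n");print(s["joint_pos"],s["tool_pos"],s["width"])
E
python3 log.py
python3 -m inch '[[7,0,0,0,0,0,1],[7,0,0,0,0,0,1],[6,0,0,0,0,0,1],[0,0,0,0,0,0,1],[0,0,0,0,0,0,1]]' 120 >/dev/null; python3 log.py
python3 -m inch '[[-7,0,0,0,0,0,1],[-7,0,0,0,0,0,1],[-7,0,0,0,0,0,1],[-7,0,0,0,0,0,1],[-7,0,0,0,0,0,1]]' >/dev/null; python3 log.py
python3 -m inch '[[-5,0,0,0,0,0,1],[0,0,0,0,0,0,1],[0,0,0,0,0,0,1],[7,0,0,0,0,0,1],[7,0,0,0,0,0,1]]' >/dev/null; python3 log.py
python3 -m inch '[[6,0,0,0,0,0,1],[0,7,0,0,0,0,1],[0,7,0,0,0,0,1],[0,6,0,0,0,0,1],[0,0,0,0,0,0,1]]' >/dev/null; python3 log.py
python3 -m inch '[[0,-7,0,0,0,0,1],[0,-7,0,0,0,0,1],[0,-6,0,0,0,0,1],[0,0,0,0,0,0,1],[0,0,0,0,0,0,1]]' >/dev/null; python3 log.py
```

```text
[ 0.0415  0.2661  0.4857  1.8301 -0.1397  1.0811  2.6818] [ 0.4733 -0.2739  0.2016] 0.023109670574151763
[-0.1828  0.0963  0.5183  2.0643  0.2587  0.7492  2.2648] [ 0.4721 -0.2722  0.2002] 0.02299611910138228
[ 0.1596  0.428   0.4963  1.6503 -0.3089  1.3647  2.8469] [ 0.4764 -0.2773  0.2035] 0.022528652528372047
[ 0.07    0.3282  0.5128  1.7638 -0.2168  1.1818  2.7587] [ 0.4749 -0.2768  0.2017] 0.022706369476183572
[-0.134   0.422   0.5448  1.6993  0.0684  1.2833  2.4797] [ 0.479  -0.2685  0.2008] 0.02266675737026288
[ 0.0165  0.2622  0.5186  1.8351 -0.1434  1.0758  2.685 ] [ 0.4715 -0.2765  0.2035] 0.022960347756371208
```

```bash
cat > fk.py <<'E'
from h import *
import json,itertools
D=[json.loads(l) for l in open("log.jsonl")]
D.append([[-1.32202137,0.39915043,0.04506994,1.53776295,-0.01868596,1.20692457,-0.05066125],[.22132673,.61053887,.23034313],[[-.940176,.340689,-.0004756],[.3406895,.940174,-.00176],[-.000153,-.0018175,-.999998]]])
D.append([[-.3841,.1069,.3207,2.3087,-.0504,.7321,1.5816],[.3769,-.0121,.0847],[[-.999,-.038,0],[-.038,.999,0],[0,0,-1]]])
D.append([[.0083,.3113,.4548,1.7829,-.1539,1.0825,2.6476],[.5125,-.2485,.1966],[[-.847,-.532,0],[-.532,.847,0],[0,0,-1]]])
AX="zyzyzyz"
def rots(q,s,b,c):
    R=Ro.from_euler("z",b); out=[R.as_matrix()]
    for i in range(7):
        R=R*Ro.from_euler(AX[i],s[i]*q[i]); out.append(R.as_matrix())
    out[-1]=(R*Ro.from_euler("z",c)).as_matrix(); return out
def fit():
    best=None
    for s in itertools.product((1,-1),repeat=7):
        if s[1]<0: continue
        for b in np.arange(4)*np.pi/2:
            for c in np.arange(4)*np.pi/2:
                e=max(np.linalg.norm(rots(d[0],s,b,c)[-1]-np.array(d[2])) for d in D)
                if best is None or e<best[0]: best=(e,s,b,c)
    return best
E
python3 - <<'E'
from fk import *
e,s,b,c=fit();print(e,s,b,c)
# translations: p = h ez + sum R_i t_i  ; ridge LS
A=[];y=[]
for q,p,_ in D:
    o=rots(q,s,b,c); A.append(np.hstack([np.eye(3)]+o[1:])); y+=p
A=np.vstack(A);y=np.array(y)
# use restricted param: offset from base (z), after q2: none ; R2,R3: ; keep all with ridge
lam=3e-3;x=np.linalg.solve(A.T@A+lam**2*np.eye(A.shape[1]),A.T@y)
print(x.reshape(-1,3)); print((A@x-y).reshape(-1,3))
E
```

```text
0.0015737575669840795 (-1, 1, -1, 1, -1, 1, -1) 0.0 1.5707963267948966
[[-0.0012  0.0022  0.1288]
 [ 0.0016 -0.0076  0.1288]
 [ 0.0021 -0.0076  0.2593]
 [-0.0017 -0.0153  0.2593]
 [-0.003  -0.0153  0.2383]
 [ 0.003   0.0003  0.2383]
 [ 0.0007  0.0003  0.1674]
 [ 0.0004 -0.0012  0.1674]]
[[-0.0001 -0.     -0.    ]
 [-0.0001 -0.0001 -0.    ]
 [-0.0002 -0.0002 -0.0001]
 [-0.      0.     -0.    ]
 [-0.0001  0.0001  0.    ]
 [ 0.      0.0001 -0.    ]
 [ 0.     -0.      0.0001]
 [ 0.      0.      0.0001]
 [ 0.0005  0.0001 -0.    ]]
```

```bash
cat >> fk.py <<'E'
from scipy.optimize import least_squares
S=(-1,1,-1,1,-1,1,-1);T=np.array([[-.0012,.0022,.1288],[.0016,-.0076,.1288],[.0021,-.0076,.2593],[-.0017,-.0153,.2593],[-.003,-.0153,.2383],[.003,.0003,.2383],[.0007,.0003,.1674],[.0004,-.0012,.1674]])
LO=np.array([-2.82,-.49,-1.37,0,-1.36,.23,-2.94])+.03;HI=np.array([2.82,2.23,1.46,2.46,4.5,2,2.94])-.03
def FK(q):
    o=rots(q,S,0.,np.pi/2); return T[0]+sum(o[i]@T[i] for i in range(1,8)),o[-1]
def IK(p,R,q0):
    def f(q):
        P,Q=FK(q); return np.r_[(P-p)*20,Ro.from_matrix(Q.T@R).as_rotvec()*5,(q-q0)*.02]
    r=least_squares(f,np.clip(q0,LO+1e-3,HI-1e-3),bounds=(LO,HI)); P,Q=FK(r.x)
    return r.x,np.linalg.norm(P-p)*1e3,np.degrees(np.linalg.norm(Ro.from_matrix(Q.T@R).as_rotvec()))
C=np.array([.5829,-.0054])
def pose(psi,a,lip,zl):  # psi deg heading, a tilt deg, lip dist ahead of box centre along d
    d=np.array([np.cos(np.radians(psi)),np.sin(np.radians(psi))]);c,s=np.cos(np.radians(a)),np.sin(np.radians(a))
    xy=C+d*(lip+.062*c-.062*s); z=zl+.062*s+.062*c
    return np.r_[xy,z],down(psi+180)@Ro.from_euler("y",-a,degrees=True).as_matrix()
E
python3 - <<'E'
from fk import *
q0=robot.read_state()["joint_pos"];p=robot.read_state()
print(FK(q0)[0],p["tool_pos"])
for psi in range(-150,181,15):
    q=q0;w=[]
    # walk: turn to psi above the box, then tilt
    for f in np.linspace(.1,1,12):
        P,R=pose(30.6+(psi-30.6)*f,0,-.03,.15); P=p["tool_pos"]*(1-f)+P*f; q,e1,e2=IK(P,R,q)
        w.append(max(e1,e2))
    w0=max(w);w=[]
    for a in range(0,73,4):
        P,R=pose(psi,a,-.03+.035*a/72,.095+.055*(1-min(a,20)/20)); q,e1,e2=IK(P,R,q);w.append(max(e1,e2))
    print(psi,round(w0,1),"tilt errs",np.round(w[::3],1),q.round(2))
E
```

```text
[ 0.4714 -0.2764  0.2036] [ 0.4715 -0.2765  0.2035]
-150 0.0 tilt errs [ 0.   0.   0.   0.   0.  10.6 27.8] [-0.7   1.22  0.98  1.13 -0.08  1.97 -0.69]
-135 0.0 tilt errs [0.  0.  0.  0.  0.  0.  5.6] [-0.79  1.33  1.13  1.1  -0.07  1.97 -0.48]
-120 0.0 tilt errs [0. 0. 0. 0. 0. 0. 0.] [-0.91  1.25  1.04  1.24  0.07  1.79 -0.47]
-105 0.0 tilt errs [0. 0. 0. 0. 0. 0. 0.] [-1.08  1.2   1.07  1.45  0.14  1.52 -0.42]
-90 0.0 tilt errs [0. 0. 0. 0. 0. 0. 0.] [-1.26  1.16  1.11  1.67  0.21  1.25 -0.39]
-75 0.0 tilt errs [0. 0. 0. 0. 0. 0. 0.] [-1.43  1.13  1.17  1.89  0.29  0.95 -0.39]
-60 0.0 tilt errs [0. 0. 0. 0. 0. 0. 0.] [-1.58  1.15  1.25  2.11  0.35  0.62 -0.38]
-45 0.0 tilt errs [0. 0. 0. 0. 0. 0. 0.] [-1.68  1.17  1.31  2.32  0.68  0.26 -0.63]
-30 0.0 tilt errs [0.  0.  0.  0.  0.  0.2 5.6] [ 0.41  0.87 -1.34  2.43  2.    1.93 -0.92]
-15 0.0 tilt errs [ 0.   0.   0.   0.   0.  15.1 37.9] [ 0.53  0.71 -1.34  2.43  2.02  1.6  -0.77]
0 0.0 tilt errs [ 0.   0.   0.   0.1  0.  25.2 59.1] [ 1.08  0.35 -1.34  2.43  2.4   0.58 -0.75]
15 0.0 tilt errs [ 0.   0.   0.   0.  12.8 27.9 37.7] [
[... 437 characters left out ...]
 0.0 tilt errs [ 0.   0.   0.   3.9 10.8 14.3 19.3] [ 1.18  1.21 -1.34  1.55  0.02  1.29  2.91]
105 0.0 tilt errs [ 0.   0.   7.4 13.7 16.1 19.1 22. ] [ 1.03  1.29 -1.34  1.34  0.04  1.57  2.91]
120 8.8 tilt errs [ 8.8 16.3 21.7 24.  22.8 24.4 24.8] [ 0.86  1.36 -1.34  1.13  0.04  1.86  2.91]
135 29.4 tilt errs [29.4 34.8 37.5 36.1 31.7 29.7 28.5] [ 0.77  1.39 -1.34  1.06  0.03  1.97  2.91]
150 50.9 tilt errs [50.9 55.1 55.5 50.3 48.8 50.3 50.9] [ 0.74  1.39 -1.34  1.1   0.04  1.97  2.91]
165 72.8 tilt errs [72.8 77.4 76.5 70.5 74.3 76.3 76.9] [ 0.71  1.39 -1.34  1.14  0.04  1.97  2.91]
180 79.9 tilt errs [ 77.6  92.3 108.1 126.9 144.7 104.2 104.3] [ 0.67  1.38 -1.34  1.18  0.05  1.97  2.91]
```

```bash
sed -i 's/^C=.*/C=np.array([.574,-.0058])/' fk.py
for i in 1 2 3; do :; done
python3 -m inch '[[0,0,5,0,0,0,1],[0,0,7,0,0,0,1],[0,0,7,0,0,0,1],[0,0,7,0,0,0,1],[0,0,7,0,0,0,1]]' 120 >/dev/null
python3 -m inch '[[0,0,7,0,0,0,1],[0,0,7,0,0,0,1],[0,0,7,0,0,0,1],[0,0,7,0,0,0,1],[0,0,7,0,0,0,1]]' >/dev/null
python3 -m inch '[[0,0,7,0,0,0,1],[0,0,7,0,0,0,1],[0,0,7,0,0,0,1],[0,0,7,0,0,0,1],[0,0,5,0,0,0,1]]' >/dev/null
python3 -m inch '[[0,0,7,0,0,-8,1],[0,0,7,0,0,-8,1],[0,0,0,0,0,0,1],[0,0,0,0,0,0,1],[0,0,0,0,0,0,1]]'
python3 - <<'E'
from fk import *
P,R=pose(-88,0,-.03,.15);print(P);go(P,R);print(robot.read_state()["joint_pos"])
E
```

```text
time: 21.95
tool_pos: [0.4743, -0.2735, 0.2179]
orientation: [[-0.099, 0.995, 0.002], [0.995, 0.099, -0.005], [-0.005, 0.001, -1.0]]
force: [-0.1, -0.3, -3.5]
width: 0.0226
finger_force: 120.4
[ 0.5751 -0.0378  0.212 ]
t 21.95 turn [0.07 0.31 3.71] then shift [232.1 108.9   5.9] F [-0.1 -0.3 -3.5] w 0.0226
[-0.2967  0.3327  0.9203  1.8205 -0.288   1.127   0.8212]
```

```bash
python3 -m inch '[[0,0,3.7,14,6,0,1],[0,0,0,24,12,0,1],[0,0,0,28,13,0,1],[0,0,0,28,13,0,1],[0,0,0,28,13,0,1]]' >/dev/null
python3 -m inch '[[0,0,0,28,13,0,1],[0,0,0,28,13,0,1],[0,0,0,28,13,0,1],[0,0,0,20,9,0,1],[0,0,0,6,4,0,1]]' >/dev/null
python3 -m inch '[[0,0,0,0,0,0,1],[0,0,0,0,0,0,1],[0,0,0,0,0,0,1],[0,0,0,0,0,0,1],[0,0,0,0,0,0,1]]'
python3 - <<'E'
from fk import *
q=robot.read_state()["joint_pos"];print(q)
for a in(0,10,20,30,40,50,60,66,72):
    P,R=pose(-88,a,-.03+.035*a/72,.095+.055*(1-min(a,20)/20))
    q,e1,e2=IK(P,R,q); print(a,P.round(3),round(e1,1),round(e2,1),q.round(2))
go(*pose(-88,0,-.03,.15))
# per-step shift in tool frame after turning
prev=None
for a in range(0,73,6):
    P,R=pose(-88,a,-.03+.035*a/72,.095+.055*(1-min(a,20)/20))
    if prev is not None: print(a,(R.T@(P-prev)*1e3).round(1))
    prev=P
E
```

```text
time: 23.2
tool_pos: [0.5743, -0.0408, 0.2174]
orientation: [[-0.028, 1.0, 0.002], [1.0, 0.028, -0.006], [-0.006, 0.002, -1.0]]
force: [-0.6, 0.1, -4.3]
width: 0.0227
finger_force: 120.4
[-0.6795  0.3857  0.8713  1.7548 -0.3153  1.1471  0.3144]
0 [ 0.575 -0.038  0.212] 0.0 0.0 [-0.67  0.4   0.86  1.75 -0.33  1.14  0.33]
10 [ 0.575 -0.031  0.194] 0.0 0.0 [-0.82  0.44  0.93  1.79 -0.2   1.07  0.19]
20 [ 0.575 -0.023  0.174] 0.0 0.0 [-0.95  0.53  0.99  1.81 -0.1   1.02  0.05]
30 [ 0.574 -0.013  0.18 ] 0.0 0.0 [-1.08  0.62  1.06  1.81 -0.01  1.04 -0.06]
40 [ 0.574 -0.003  0.182] 0.0 0.0 [-1.17  0.74  1.1   1.79  0.05  1.06 -0.16]
50 [0.574 0.008 0.182] 0.0 0.0 [-1.23  0.87  1.13  1.78  0.11  1.1  -0.24]
60 [0.573 0.018 0.18 ] 0.0 0.0 [-1.27  1.    1.14  1.75  0.15  1.14 -0.31]
66 [0.573 0.024 0.177] 0.0 0.0 [-1.29  1.08  1.14  1.74  0.18  1.17 -0.35]
72 [0.573 0.029 0.173] 0.0 0.0 [-1.3   1.16  1.13  1.72  0.2   1.2  -0.38]
t 23.20 turn [ 0.12  0.34 -0.4 ] then shift [3.  0.9 5.4] F [-0.6  0.1 -4.3] w 0.0227
6 [ 5.  -0.   9.9]
12 [ 6.7 -0.   9.9]
18 [8.5 0.  9.8]
24 [ 5.7 -0.  -0.6]
30 [ 3.6  0.  -5.4]
36 [ 3.8  0.  -5.1]
42 [ 4.  -0.  -4.9]
48 [ 4.2 -0.  -4.7]
54 [ 4.4 -0.  -4.5]
60 [ 4.7  0.  -4.3]
66 [ 5.   0.  -4.2]
72 [ 5.2 -0.  -4. ]
```

```bash
python3 -m inch '[[0,0,0,3,1,5,1],[0,-6,0,5,0,9.9,1],[0,-6,0,6.7,0,9.9,1],[0,-6,0,8.5,0,9.8,1],[0,0,0,0,0,0,1]]' 120
python3 -m inch '[[0,0,0,0,0,0,1],[0,0,0,0,0,0,1],[0,0,0,0,0,0,1],[0,0,0,0,0,0,1],[0,0,0,0,0,0,1]]' >/dev/null
python3 - <<'E'
from fk import *
print(robot.read_state()["joint_pos"]);go(*pose(-88,18,-.03+.035*18/72,.095+.055*.1))
E
```

```text
time: 23.62
tool_pos: [0.5744, -0.0096, 0.1755]
orientation: [[-0.042, 0.999, 0.009], [0.949, 0.043, -0.314], [-0.314, -0.004, -0.949]]
force: [-0.3, 3.9, -5.8]
width: 0.0225
finger_force: 120.4
[-0.9339  0.4978  0.9585  1.8087 -0.0963  1.032   0.039 ]
t 24.03 turn [ 0.06  0.27 -0.47] then shift [-2.4 -0.9  3.4] F [-0.2 -0.4 -4.2] w 0.0227
```

```bash
python3 -m inch '[[0,-6,0,3.5,-0.5,1,1],[0,-6,0,3.6,0,-5.4,1],[0,-6,0,3.8,0,-5.1,1],[0,-6,0,4,0,-4.9,1],[0,-6,0,4.2,0,-4.7,1]]' 120 >/dev/null
python3 -m inch '[[0,-3,0,2.2,0,-2.2,1],[0,-3,0,2.2,0,-2.2,1],[0,-3,0,2.3,0,-2.2,1],[0,-3,0,2.3,0,-2.1,1],[0,-3,0,2.5,0,-2.1,1]]'
python3 -m inch '[[0,-3,0,2.5,0,-2.1,1],[0,-3,0,2.6,0,-2,1],[0,-3,0,2.6,0,-2,1],[0,0,0,0,0,0,1],[0,0,0,0,0,0,1]]'
python3 -m inch '[[0,0,0,0,0,0,1],[0,0,0,0,0,0,1],[0,0,0,0,0,0,1],[0,0,0,0,0,0,1],[0,0,0,0,0,0,1]]'
python3 - <<'E'
from fk import *
print(robot.read_state()["joint_pos"]);go(*pose(-88,72,.005,.095)); v=robot.capture("top");cv2.imwrite("pics/t6.png",v)
s=robot.capture("scene");cv2.imwrite("pics/s6.png",s)
E
```

```text
time: 24.87
tool_pos: [0.5749, 0.0236, 0.1833]
orientation: [[-0.01, 0.999, 0.03], [0.449, 0.031, -0.893], [-0.893, 0.004, -0.45]]
force: [-0.1, -0.1, -2.5]
width: 0.0227
finger_force: 120.8
time: 25.28
tool_pos: [0.5742, 0.0322, 0.1779]
orientation: [[-0.008, 0.999, 0.031], [0.305, 0.032, -0.952], [-0.952, 0.002, -0.305]]
force: [-0.2, 0.2, -2.0]
width: 0.0228
finger_force: 120.9
time: 25.7
tool_pos: [0.5733, 0.0312, 0.1792]
orientation: [[-0.006, 1.0, 0.029], [0.305, 0.03, -0.952], [-0.952, 0.003, -0.305]]
force: [-0.4, -0.3, -2.7]
width: 0.0227
finger_force: 121.0
[-1.2959  1.1283  1.099   1.7121  0.2483  1.2286 -0.4215]
t 25.70 turn [-0.22  0.26 -0.24] then shift [ 5.1 -0.6  3.9] F [-0.4 -0.3 -2.7] w 0.0227
```

```bash
python3 -m inch '[[0,-5,0,4,0,-2,1],[0,0,0,0,0,-4,1],[0,0,0,0,0,4,1],[0,0,0,0,0,-4,1],[0,0,0,0,0,4,1]]' 120 >/dev/null
python3 - <<'E'
from h import *
F=[]
for i in range(12):
    robot.capture("scene"); F.append(robot.read_state()["force"][2])
print(np.mean(F),np.std(F))
E
```

```text
-2.5069718245737374 0.399640985019963
```

```bash
python3 -m inch '[[0,0,0,-20,0,-7,1],[0,0,0,-20,0,-7,1],[0,7,0,0,0,0,1],[0,7,0,0,0,0,1],[0,7,0,0,0,0,1]]' 120 >/dev/null
python3 -m inch '[[0,7,0,0,0,0,1],[0,7,0,0,0,0,1],[0,7,0,0,0,0,1],[0,7,0,0,0,0,1],[0,7,0,0,0,0,1]]' >/dev/null
python3 -m inch '[[0,7,0,0,0,0,1],[0,7,0,0,0,0,1],[0,7,0,0,0,0,1],[0,0,0,0,0,0,1],[0,0,0,0,0,0,1]]'
python3 - <<'E'
from fk import *
print(robot.read_state()["joint_pos"]);go([.474,-.275,.2],down(92))
E
```

```text
time: 28.07
tool_pos: [0.572, 0.0334, 0.2191]
orientation: [[-0.022, 1.0, 0.002], [1.0, 0.022, -0.008], [-0.008, 0.002, -1.0]]
force: [0.5, -0.1, -2.3]
width: 0.0225
finger_force: 120.7
[-0.834   0.3884  0.9025  1.759  -0.3226  1.1517  0.1873]
t 28.07 turn [ 0.12  0.47 -0.72] then shift [-304.8 -108.7   19.1] F [ 0.5 -0.1 -2.3] w 0.0225
```

```bash
python3 -m inch '[[0,0,0,-20,-7,0,1],[0,0,0,-32,-11,0,1],[0,0,0,-32,-11,0,1],[0,0,0,-32,-11,0,1],[0,0,0,-32,-12,0,1]]' 120 >/dev/null
python3 -m inch '[[0,0,0,-32,-12,0,1],[0,0,0,-32,-12,0,1],[0,0,0,-32,-12,0,1],[0,0,0,-32,-12,0,1],[0,0,0,-25,-9,0,1]]' >/dev/null
python3 -m inch '[[0,0,0,0,0,0,1],[0,0,0,0,0,0,1],[0,0,0,0,0,0,1],[0,0,0,0,0,0,1],[0,0,0,0,0,0,1]]'
python3 - <<'E'
from fk import *
go([.474,-.275,.077],down(92)); t=robot.capture("top");s=robot.capture("scene");cv2.imwrite("pics/t7.png",t);cv2.imwrite("pics/s7.png",s)
o=np.zeros((600,800,3),np.uint8);o[:440,:400]=cv2.resize(t[125:235,230:330],None,fx=4,fy=4);o[:360,410:800]=cv2.resize(s[110:230,220:350],None,fx=3,fy=3)
o[365:600,410:800]=cv2.resize(t[60:295,40:430],None,fx=1,fy=1); o[445:600,0:400]=cv2.resize(s[150:305,80:260],(400,155))
cv2.imwrite("pics/m7.png",o)
E
```

```text
time: 29.32
tool_pos: [0.4739, -0.2629, 0.2189]
orientation: [[-0.034, 0.999, 0.001], [0.999, 0.034, -0.006], [-0.006, 0.001, -1.0]]
force: [1.0, -0.5, -2.5]
width: 0.0226
finger_force: 120.5
t 29.32 turn [ 0.06  0.32 -0.04] then shift [-12.1  -0.3 141.9] F [ 1.  -0.5 -2.5] w 0.0226
```

View pics/m7.png

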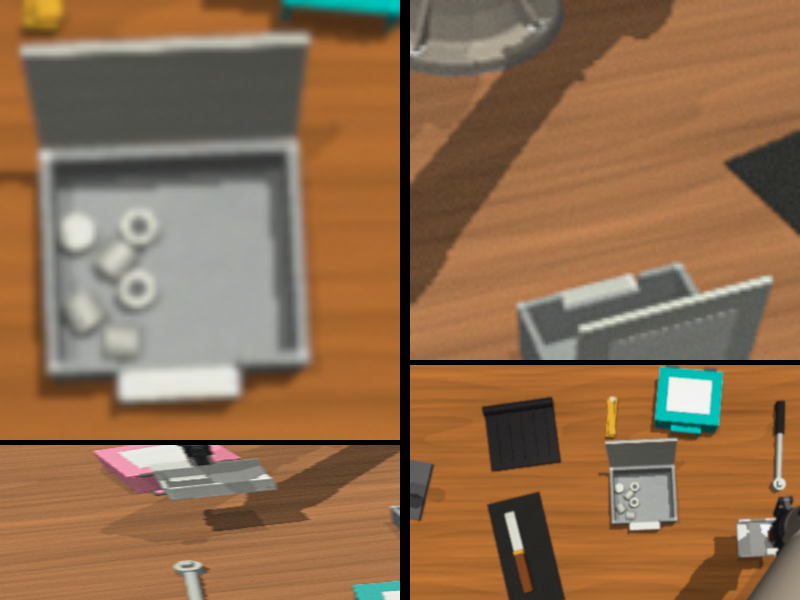

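All six bushings are in the box, the lid leans back and the pry lies on the mat. Now I'll set the scoop down.

```bash
python3 -m inch '[[0,0.3,0,-2,0,20,1],[0,0,0,0,0,35,1],[0,0,0,0,0,35,1],[0,0,0,0,0,25,1],[0,0,0,0,0,15,1]]' 120 >/dev/null
python3 -m inch '[[0,0,0,0,0,6,1],[0,0,0,0,0,0,1],[0,0,0,0,0,0,1],[0,0,0,0,0,0,1],[0,0,0,0,0,0,1]]'
python3 - <<'E'
from fk import *
go([.474,-.265,.0755],down(92))
E
```

```text
time: 30.25
tool_pos: [0.4746, -0.2674, 0.0846]
orientation: [[-0.031, 1.0, 0.005], [1.0, 0.031, -0.001], [-0.002, 0.005, -1.0]]
force: [-0.3, 0.8, -2.2]
width: 0.0226
finger_force: 120.6
t 30.25 turn [ 0.27  0.09 -0.24] then shift [ 2.5 -0.5  9.1] F [-0.3  0.8 -2.2] w 0.0226
```

```bash
python3 -m inch '[[0.2,0,0,0,0,4,1],[0,0,0,0,0,3,1],[0,0,0,0,0,1,1],[0,0,0,0,0,1,1],[0,0,0,0,0,0,1]]'
python3 -m inch '[[0,0,0,0,0,1,1],[0,0,0,0,0,0,1],[0,0,0,0,0,0,1],[0,0,0,0,0,0,1],[0,0,0,0,0,0,1]]'
```

```text
time: 30.67
tool_pos: [0.4735, -0.2667, 0.075]
orientation: [[-0.03, 1.0, -0.001], [1.0, 0.03, 0.001], [0.001, -0.001, -1.0]]
force: [-1.6, 2.1, 5.7]
width: 0.0226
finger_force: 121.7
time: 31.08
tool_pos: [0.4735, -0.2667, 0.0749]
orientation: [[-0.03, 1.0, -0.001], [1.0, 0.03, 0.002], [0.002, -0.001, -1.0]]
force: [-4.9, 5.2, 13.5]
width: 0.0227
finger_force: 122.9
```

Contact with the bench, so I'll release and back off.

```bash
python3 -m inch '[[0,0,0,0,0,-1.5,1],[0,0,0,0,0,0,0.6],[0,0,0,0,0,0,0.4],[0,0,0,0,0,0,0.3],[0,0,0,0,0,0,0.3]]' 40
python3 -m inch '[[0,0,0,0,0,0,0.2],[0,0,0,0,0,0,0.1],[0,0,0,0,0,-15,0],[0,0,0,0,0,-30,0],[0,0,0,0,0,-35,0]]'
python3 -m inch '[[0,0,0,0,0,-35,0],[0,0,0,0,0,-35,0],[0,0,0,0,0,-20,0],[0,0,0,-30,0,0,0],[0,0,0,-35,0,0,0]]'
python3 -m inch '[[0,0,0,-35,0,0,0],[0,0,0,-35,0,0,0],[0,0,0,0,0,0,0],[0,0,0,0,0,0,0],[0,0,0,0,0,0,0]]'
python3 - <<'E'
from fk import *
t=robot.capture("top");s=robot.capture("scene");cv2.imwrite("pics/t8.png",t);cv2.imwrite("pics/s8.png",s)
# brown knob: top at z .112, expected pixel vs found (scoop upright?)
exp=proj("top",[.4735,-.2667,.112])[0];print("expected knob",exp, "scene",proj("scene",[.4735,-.2667,.112])[0])
h=cv2.cvtColor(t,cv2.COLOR_BGR2HSV);u,v=exp.round().astype(int);print(t[v-8:v+9:2,u].tolist(),t[v,u-8:u+9:2].tolist())
a=cv2.imread("pics/t0.png") if 0 else cv2.imread("pics/top0.png")
d=cv2.absdiff(t,a).max(2);n,l,st,c=cv2.connectedComponentsWithStats((d>40).astype(np.uint8));print([x.tolist() for x in st[1:] if x[4]>15])
E
```

```text
time: 31.5
tool_pos: [0.4736, -0.2671, 0.0746]
orientation: [[-0.03, 1.0, -0.001], [1.0, 0.03, -0.001], [-0.001, -0.001, -1.0]]
force: [0.6, -0.5, 1.0]
width: 0.0594
finger_force: 0.0
time: 31.92
tool_pos: [0.4721, -0.2661, 0.154]
orientation: [[-0.03, 1.0, -0.006], [1.0, 0.03, 0.001], [0.001, -0.006, -1.0]]
force: [0.6, 0.4, -0.3]
width: 0.0858
finger_force: 0.0
time: 32.33
tool_pos: [0.4787, -0.3295, 0.2463]
orientation: [[-0.038, 0.999, 0.003], [0.999, 0.038, 0.001], [0.001, 0.003, -1.0]]
force: [0.6, -0.1, 0.2]
width: 0.0853
finger_force: 0.0
time: 32.75
tool_pos: [0.4777, -0.4014, 0.2443]
orientation: [[-0.03, 1.0, -0.002], [1.0, 0.03, 0.0], [0.001, -0.002, -1.0]]
force: [0.2, 1.0, -0.1]
width: 0.0855
finger_force: 0.0
expected knob [393.0376 233.7244] scene [175.4199 199.1927]
[[242, 241, 240], [176, 179, 190], [43, 75, 134], [39, 76, 138], [36, 75, 137], [35, 72, 133], [40, 68, 119], [89, 94, 101], [116, 120, 121]] [[57, 63, 73], [18, 33, 57], [35, 66, 119], [37, 74, 136], [36, 75, 137], [37, 75, 137], [45, 78, 138], [208, 210, 219], [243, 243, 242]]
[[234, 132, 74, 88, 5180], [229, 168, 10, 3, 20], [199, 179, 361, 241, 36611], [142, 206, 11, 36, 84], [133, 209, 7, 23, 33], [367, 313, 14, 10, 46], [0, 362, 104, 58, 2311], [246, 394, 27, 20, 102], [288, 398, 8, 6, 33], [300, 407, 9, 9, 37], [245, 409, 60, 11, 449]]
```

```bash
python3 -c "
from plant import robot
print(robot.close_job())"
```

```text
the job is handed in; nothing more can be done
None
```

I handed the job in at about 33 s: the blade levered the lid open to about 102°, leaning back. The pry blade lies on the mat, all six bushings are in the box, and the scoop stands upright on the bench; the bystanders were not touched.

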